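# Return three mallet dies to the trays of the blanks they cut

### The arm

A 6-joint arm with a two-finger parallel gripper is mounted at the origin on the work surface. World frame = base frame: x ahead of the robot, y to its left, z up, the work surface at z = 0. Lengths are in m, angles in rad, forces in N, time in s.
With the tool pointing down it reaches from about 0.35 to 0.975 m from the base axis. Payload 4.9 kg.
Tool frame: the origin (TCP) lies between the finger pads; the fingertips stand 22 mm ahead of it and the grasp point (between the pads) lies 3 mm ahead of it; z points along the fingers, y is the line along which they close (so a half turn about z gives the same grasp; the last joint's range is limited). The gripper opens to 85 mm and grips with 20 to 120 N. Pads are 22 mm wide; open, the fingers measure 114 mm over their backs; the gripper's body (76 mm by 85 mm) begins 54 mm behind the grasp point. The pads swing forward as they close: fully open they stand 13 mm farther back than shut.
Start: joints at [1.163, 0.053, 1.613, -0, 1.476, -0.119], TCP at [0.178, 0.599, 0.253] pointing down, gripper open.
Joint ranges: [-3.01, 3.01], [-1.01, 2.22], [0.06, 2.58], [-1.02, 4.17], [0.09, 2.62], [-3.14, 3.14]. Speed limits (rad/s): [2.57, 2.57, 3.14, 3.14, 3.14, 3.14].

### API

Orientations are given as a unit quaternion [w, x, y, z].
In Python, from plant import state, grab_frame, get_calibration, job_done, recognise, regions_of gives the robot as it stands.
- The arm moves only by the tool apply_moves, never from a script. Its argument "targets" is a list of rows, each an object with "translation": the shift along the tool's x, y, z normalised to -1 to 1, where 1 is 100 mm, a list of three; "twist": the turn about the tool's z normalised to -1 to 1, where 1 is 0.1 rad; "hand": the opening, from 0 (shut) to 1 (fully open). A call has 1 to 8 rows; each row shifts and turns the commanded pose from where the row before left it, along the tool's axes as they then stand; what a row does not reach is not made up. A row lasts 1/10 s, in which the tool goes at most 50 mm and 8.59 degrees, less where a joint would pass 70% of its speed; a pose out of reach is approached as far as the arm can. A call with a number of a shift or a turn outside -1 to 1 is refused whole. A call with a gripper value outside its range is refused whole. The fingers move at their own pace and stop on an object; the grip force is fixed at half the most. Time passes only in rows, so rows that do not move let the fingers close. It gives the time, the measured TCP pose, the force, the opening and the grip force at its end, in the units of the state.
- state(): the state, without advancing time (a new reading comes with each control period).
- grab_frame(name): name is "side" or "top" or "wrist"; returns the picture (480x640x3 uint8, red, green, blue); there is no depth.
- get_calibration(name): a dict with "camera_matrix" (3x3 intrinsics, pixels), "pose" (4x4, takes a point from camera to world coordinates). Camera axes: x right, y up, looking along -z (the intrinsics and any distortion apply to the point x, -y, -z); pixel columns grow to the right and rows downward; lengths in m; the calibration is good to about 2 mm. A picture is of the moment at which its call begins: read the wrist's pose just before it. get_calibration takes no time and is no camera call; for the wrist camera it gives the pose at the moment of the call.
- job_done(): hands the job in; it is judged then, once.
Trained networks look in the newest picture that a camera, given by its name, has taken for a name from the list of things; names that differ only in an ending like _2 or _b are one class to them, and where a whole thing is asked for, a point or a joint stands for the part that bears it (a point fixed in the world has none). Each returns a list of dicts, best first, with "score" (0 to 1); they miss things now and then, are a little off and sometimes report something else, mostly with a low value. They report only what shows in the picture. A call takes as long as a camera call.
- recognise(camera, query): "point" ([x, y, z] in m, in world coordinates, good to about 4 mm: the middle of the surface that is visible of it).
- regions_of(camera, query): "pixels" (480x640 bool, what is visible of it).
The state is a dict: "time": time; "joint_pos": joint angles; "joint_vel": joint speeds; "joint_efforts": joint torques, N m; "tool_pos": TCP position; "tool_rot": TCP orientation; "contact_force": force on the tool from outside, world axes, zero at the start; "ft_torque": the same for the moment, N m; "gripper_width": opening from 0.0 (shut) to 1.0 (fully open); "grasp_force": force on a finger pad.
Only numpy, scipy, OpenCV 4.12 (cv2) and the standard library are available. Lean on these libraries where they do the work, as an engineer would, in place of code of your own. Each camera call takes 0.05 s, during which the arm holds its last target. There are 200 camera calls.

### The job

The three mallet dies were put back in the wrong job trays. Exchange them so that each die stands upright in the die bay of the tray that holds the blanks of its own outline, standing one of them on the empty white cutting pad or on clear bench in the meantime. Lower the dies onto their cutting edges, do not drop them, and leave the hammer, the jar and the tape roll where they are.

Things in the scene. Friction and masses are not known exactly. Their poses are not given: they have to be found in the camera images.
- die_round: Loose steel mallet die, 0.38-0.63 kg: a round ring, 80 mm outside diameter; 3 mm strip 30 mm high, cutting edge down, open below. A bridge bar along x (14 mm wide, top at 37 mm) carries an upright round stem, 22 mm thick, head at 80-84 mm 25 mm wide: grip it 50 to 75 mm up. Origin: on the stem axis at edge level; z up. Starts in another die's tray.
- die_square: Loose steel mallet die, 0.38-0.63 kg: a square frame, 70 x 70 mm outside, sides along its x and y; 3 mm strip 30 mm high, cutting edge down, open below. A bridge bar along x (14 mm wide, top at 37 mm) carries an upright round stem, 22 mm thick, head at 80-84 mm 25 mm wide: grip it 50 to 75 mm up. Origin: on the stem axis at edge level; z up. Starts in another die's tray.
- die_tag: Loose steel mallet die, 0.38-0.63 kg: a long luggage-tag outline, 87 x 50 mm outside, x from -43 to the point at +44; 3 mm strip 30 mm high, cutting edge down, open below. A bridge bar along x (14 mm wide, top at 37 mm) carries an upright round stem, 22 mm thick, head at 80-84 mm 25 mm wide: grip it 50 to 75 mm up. Origin: on the stem axis at edge level; z up. Starts in another die's tray.
- tray_round: Fixed plywood tray 230 x 126 mm, rim 20 mm high, walls 6 mm. One compartment (centre 112 mm along +x) holds a fixed red stack, top 33 mm up, of blanks: round discs, 74 mm across. The other is the die bay, 114 x 114 mm, floor 8 mm up: home of die_round. Origin: under the bay's centre, at bench level; x towards the stack, z up.
- tray_square: Fixed plywood tray 230 x 126 mm, rim 20 mm high, walls 6 mm. One compartment (centre 112 mm along +x) holds a fixed red stack, top 33 mm up, of blanks: squares, 64 x 64 mm. The other is the die bay, 114 x 114 mm, floor 8 mm up: home of die_square. Origin: under the bay's centre, at bench level; x towards the stack, z up.
- tray_tag: Fixed plywood tray 230 x 126 mm, rim 20 mm high, walls 6 mm. One compartment (centre 112 mm along +x) holds a fixed red stack, top 33 mm up, of blanks: pointed luggage tags, 80 x 44 mm (long side along y). The other is the die bay, 114 x 114 mm, floor 8 mm up: home of die_tag. Origin: under the bay's centre, at bench level; x towards the stack, z up.
- cutting_pad: White plastic cutting pad, 130 x 130 x 20 mm, fixed, empty at the start: room to stand one die. Origin: centre of its underside, at bench level (top 20 mm higher).
- hammer: Loose hammer with a wooden handle, lying on the bench beyond the pad (on the side away from the robot), 230 mm long, 32 mm high, 107 mm wide over the head. Bystander. Origin: on the bench under the handle, 32 mm from its end; the head is 190 mm from it along +x.
- jar: Loose amber glass jar with black cap, 58 mm in diameter, 75 mm high. Bystander. Origin: centre of its underside.
- tape_roll: Loose roll of white paper tape lying flat, 110 mm across, 24 mm high. Bystander. Origin: centre of its underside.

How it is judged:
At the end, for the whole second after the job is handed in: Each die stands upright (within 0.06 rad), flat on the cork floor of the die bay of its own tray (cutting edge 4 to 12 mm above the bench, stem axis within 33 mm of the bay's centre along each tray axis: anywhere that the whole die fits inside the bay), released and at rest (x of die_round in the frame of tray_round between -0.033 and 0.033 m and y of die_round in the frame of tray_round between -0.033 and 0.033 m and z of die_round in the frame of tray_round between 0.004 and 0.012 m and angle between each of die_round, die_square, die_tag's own z axis and vertical below 0.06 rad and linear speed of each of die_round, die_square, die_tag below 0.02 m/s and angular speed of each of die_round, die_square, die_tag below 0.2 rad/s and x of die_square in the frame of tray_square between -0.033 and 0.033 m and y of die_square in the frame of tray_square between -0.033 and 0.033 m and z of die_square in the frame of tray_square between 0.004 and 0.012 m and x of die_tag in the frame of tray_tag between -0.033 and 0.033 m and y of die_tag in the frame of tray_tag between -0.033 and 0.033 m and z of die_tag in the frame of tray_tag between 0.004 and 0.012 m); the robot touches nothing.
It fails at once if a die is dropped (it falls freely by more than about 2 cm) ((linear speed of die_round above 0.6 m/s and contact force between die_round and the fingers below 0.05 N) or (linear speed of die_square above 0.6 m/s and contact force between die_square and the fingers below 0.05 N) or (linear speed of die_tag above 0.6 m/s and contact force between die_tag and the fingers below 0.05 N)).
It fails at once if the hammer is pushed more than 20 mm (distance of hammer from where it was at the start of the episode above 0.02 m).
It fails at once if the jar is pushed more than 20 mm (distance of jar from where it was at the start of the episode above 0.02 m).
It fails at once if the tape roll is pushed more than 20 mm (distance of tape_roll from where it was at the start of the episode above 0.02 m).
It also fails if it takes over 91 s, if anything falls off the work surface, if the arm or the gripper's body presses on something with over 40 N, if the wrist force passes 120 N, or if a joint passes its speed limit or range.

## Working session

There is one attempt and no reset: what is moved stays moved. The work goes in short steps, Python scripts to look and compute and a tool call to move; the robot and the scene stay as the last step left them, time stands still between calls to the robot, and variables do not carry over. Pictures are saved under pics/ and viewed, at most 14 in all, crops included, and the job is handed in when it is done.

Besides the shell and the picture viewer there is one more tool, called after "Emit:" as name(argument=value, ...), one argument or row to a line, values as JSON. apply_moves: Moves the arm, as the interface text tells. Its arguments: {"type":"object","properties":{"targets":{"type":"array"}},"required":["targets"]}

```bash
mkdir -p pics
cat > h.py <<'E'
import numpy as np, cv2
from plant import *
from scipy.spatial.transform import Rotation as R
def save(cam,n):
    im=grab_frame(cam); cv2.imwrite(f'pics/{n}.png',im[:,:,::-1]); return im
def ray(cam,uv,z,c=None):
    c=c or get_calibration(cam); K=np.array(c["camera_matrix"]);P=np.array(c["pose"])
    uv=np.atleast_2d(uv); d=np.c_[(uv[:,0]-K[0,2])/K[0,0],-(uv[:,1]-K[1,2])/K[1,1],-np.ones(len(uv))]@P[:3,:3].T
    o=P[:3,3]; return o+d*((z-o[2])/d[:,2])[:,None]
E
python3 - <<'E'
from h import *
save('top','top'); 
for n in "die_round die_square die_tag tray_round tray_square tray_tag cutting_pad hammer jar tape_roll".split():
    print(n,[(np.round(r['point'],3).tolist(),round(r['score'],2)) for r in recognise('top',n)[:3]])
save('side','side')
c=get_calibration('top');print(c)
s=state();print(s['time'],s['tool_pos'],s['tool_rot'],s['contact_force'])
E
```

```text
die_round [([0.54, -0.32, 0.01], 0.35)]
die_square [([0.475, -0.318, 0.038], 0.57)]
die_tag [([0.463, -0.112, 0.038], 0.81)]
tray_round [([0.526, -0.108, 0.01], 0.91)]
tray_square [([0.545, 0.294, 0.005], 0.83)]
tray_tag [([0.542, -0.318, 0.009], 0.58)]
cutting_pad [([0.542, 0.107, 0.015], 0.98)]
hammer [([0.78, 0.13, 0.022], 0.87), ([0.548, 0.295, 0.006], 0.27)]
jar [([0.491, 0.48, 0.069], 0.86), ([0.549, 0.296, 0.007], 0.51)]
tape_roll [([0.541, -0.481, 0.025], 0.94)]
{'camera_matrix': array([[546.94329882,   0.        , 314.57476956],
       [  0.        , 546.94329882, 234.02629823],
       [  0.        ,   0.        ,   1.        ]]), 'pose': array([[-0.01558842,  0.98100796, -0.19334008,  0.27774606],
       [-0.99938448, -0.02136425, -0.02782491, -0.03319235],
       [-0.03142703,  0.19278733,  0.98073716,  1.43356485],
       [ 0.        ,  0.        ,  0.        ,  1.        ]])}
0.6 [0.17798355 0.59909636 0.25331543] [ 1.33602698e-05  1.43900227e-01  9.89592201e-01 -1.15899381e-05] [-0.55827336 -0.34279357 -0.1661473 ]
```

View pics/top.png

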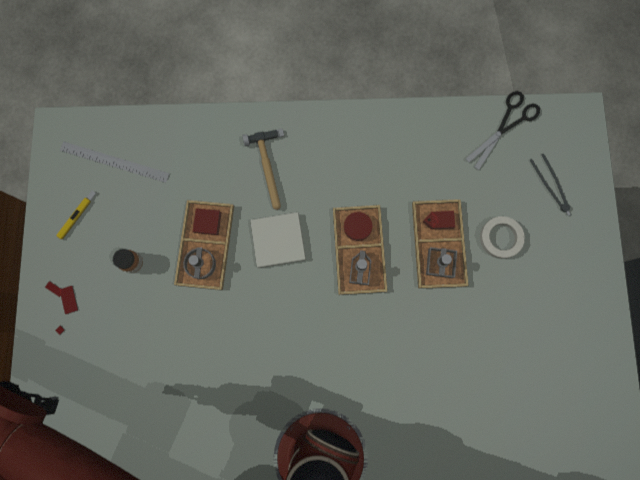

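View pics/side.png

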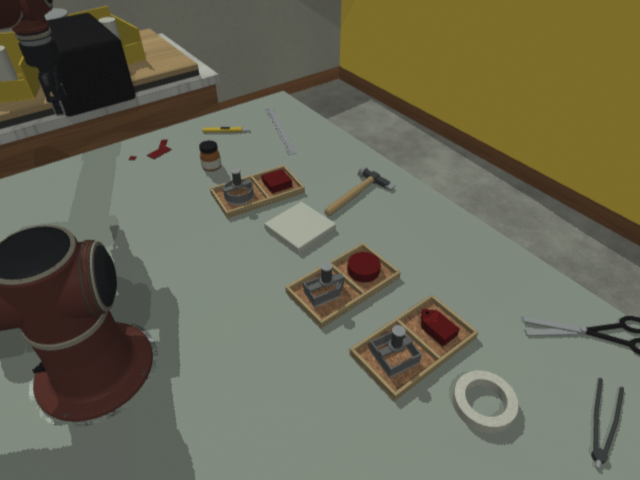

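The left tray (squares) holds the round die, the middle tray (discs) holds the tag die, and the right tray (tags) holds the square die. The stems are near pixels (194,257), (361,263) and (446,259). The pad at (278,240) is empty.

Run:
```python
from h import *
im=cv2.imread('pics/top.png')
cv2.imwrite('pics/crop.png',cv2.resize(im[195:300,170:475],None,fx=2.6,fy=2.6,interpolation=cv2.INTER_CUBIC))
grab_frame('top')
for n in ["tray_round","tray_square","tray_tag","cutting_pad"]:
    r=regions_of('top',n)[0]; m=r['pixels']
    hull=cv2.convexHull(np.argwhere(m)[:,::-1].astype(np.float32))[:,0]
    w=ray('top',hull,0.02)[:,:2].astype(np.float32)
    (c,s,a)=cv2.minAreaRect(w); b=cv2.boxPoints((c,s,a))
    print(n,round(r['score'],2),np.round(c,3),np.round(s,3),round(a,1),np.round(b,3).tolist())
for n,uv in dict(round=(194,257),tag=(361,263),square=(446,259)).items(): print(n,np.round(ray('top',uv,.092),3))
```

```text
tray_round 0.85 [ 0.513 -0.109] [0.229 0.126] 2.5 [[0.39500001072883606, -0.050999999046325684], [0.4009999930858612, -0.1770000010728836], [0.6299999952316284, -0.16699999570846558], [0.6240000128746033, -0.04100000113248825]]
tray_square 0.76 [0.535 0.3  ] [0.129 0.23 ] 82.9 [[0.41200000047683716, 0.25], [0.640999972820282, 0.22100000083446503], [0.6570000052452087, 0.3499999940395355], [0.42800000309944153, 0.3779999911785126]]
tray_tag 0.91 [ 0.524 -0.319] [0.233 0.134] 2.3 [[0.4050000011920929, -0.25699999928474426], [0.4099999964237213, -0.38999998569488525], [0.6430000066757202, -0.38100001215934753], [0.6380000114440918, -0.24699999392032623]]
cutting_pad 0.84 [0.543 0.104] [0.132 0.132] 8.1 [[0.46799999475479126, 0.1599999964237213], [0.4869999885559082, 0.028999999165534973], [0.6169999837875366, 0.04800000041723251], [0.5989999771118164, 0.17800000309944153]]
round [[0.49  0.307 0.092]]
tag [[ 0.467 -0.109  0.092]]
square [[ 0.473 -0.318  0.092]]
```

View pics/crop.png

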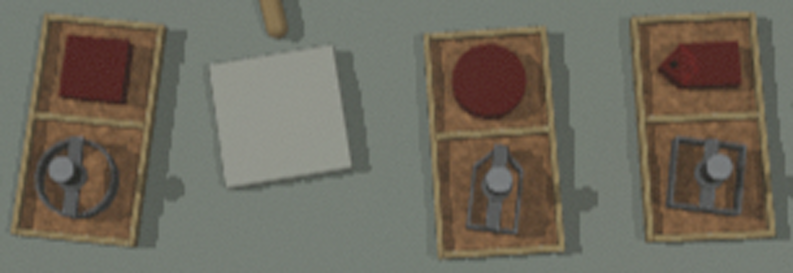

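The segmented tray sizes match the given 230 x 126 mm. The stem heads in the crop at (62,170), (499,181) and (718,168) agree with the bays, and the fixed tool yaw should suit every placing. Next I work out the moves.

```bash
cat >> h.py <<'E'
def plan(*pts,step=45):
    s=state(); p=np.array(s['tool_pos']); q=s['tool_rot']; M=R.from_quat([q[1],q[2],q[3],q[0]]).as_matrix()
    print('t',s['time'],'at',np.round(p,4),'w',round(s['gripper_width'],3),'gf',round(s['grasp_force'],1),'F',np.round(s['contact_force'],1))
    for t in pts:
        d=np.array(t)-p; n=max(1,int(np.ceil(np.linalg.norm(d)*1000/step))); print(t,n,'rows of',np.round(M.T@d/n*10,3)); p=np.array(t)
E
python3 - <<'E'
from h import *
c={n:(np.array(v)/2.6+[170,195]) for n,v in dict(round=(62,170),tag=(499,181),square=(718,168)).items()}
for n in c: print(n,np.round(ray('top',c[n],.092),3))
p=ray('top',c['round'],.092)[0]
plan([p[0],p[1],.24])
E
```

```text
round [[0.482 0.307 0.092]]
tag [[ 0.463 -0.111  0.092]]
square [[ 0.471 -0.318  0.092]]
t 0.85 at [0.178  0.5991 0.2533] w 0.994 gf 0.0 F [1.3 0.2 0.5]
[np.float64(0.4817653895367354), np.float64(0.30721966686646296), 0.24] 10 rows of [-0.374 -0.193  0.013]
```

Emit:
apply_moves(
  targets=[
    {"translation": [-0.37, -0.19, 0.01], "twist": 0, "hand": 1},
    {"translation": [-0.37, -0.19, 0.01], "twist": 0, "hand": 1},
    {"translation": [-0.37, -0.19, 0.01], "twist": 0, "hand": 1},
    {"translation": [-0.37, -0.19, 0.01], "twist": 0, "hand": 1},
    {"translation": [-0.37, -0.19, 0.01], "twist": 0, "hand": 1},
    {"translation": [-0.37, -0.19, 0.01], "twist": 0, "hand": 1},
    {"translation": [-0.37, -0.19, 0.01], "twist": 0, "hand": 1},
    {"translation": [-0.37, -0.19, 0.01], "twist": 0, "hand": 1},
  ],
)

```text
time: 1.65
tool_pos: [0.4195, 0.3678, 0.2455]
tool_rot: [0.0, 0.144, 0.99, 0.0]
contact_force: [-0.6, 0.2, 1.1]
gripper_width: 0.999
grasp_force: 0.0
```

Emit:
apply_moves(
  targets=[
    {"translation": [-0.37, -0.19, 0.01], "twist": 0, "hand": 1},
    {"translation": [-0.37, -0.19, 0.01], "twist": 0, "hand": 1},
    {"translation": [0, 0, 0], "twist": 0, "hand": 1},
    {"translation": [0, 0, 0], "twist": 0, "hand": 1},
  ],
)

```text
time: 2.05
tool_pos: [0.4789, 0.3111, 0.2432]
tool_rot: [-0.0, 0.145, 0.989, 0.0]
contact_force: [0.4, 0.3, -0.2]
gripper_width: 1.0
grasp_force: 0.0
```

Run:
```python
from h import *
c=get_calibration('wrist'); save('wrist','w1'); K=np.array(c['camera_matrix']);P=np.array(c['pose'])
p=np.array([.482,.307,.092]); q=P[:3,:3].T@(p-P[:3,3]); print('expected px',K[0,0]*q[0]/-q[2]+K[0,2],-K[1,1]*q[1]/-q[2]+K[1,2])
print(np.round(P,3))
plan([.482,.307,.074])
```

```text
expected px 315.7086325427231 241.68589126835099
[[ 0.287 -0.918 -0.275  0.409]
 [ 0.958  0.275  0.081  0.333]
 [ 0.001 -0.287  0.958  0.364]
 [ 0.     0.     0.     1.   ]]
t 2.1 at [0.4783 0.3118 0.2432] w 1.001 gf 0.0 F [-0.1  0.2 -0.8]
[0.482, 0.307, 0.074] 4 rows of [-0.013 -0.009  0.423]
```

View pics/w1.png

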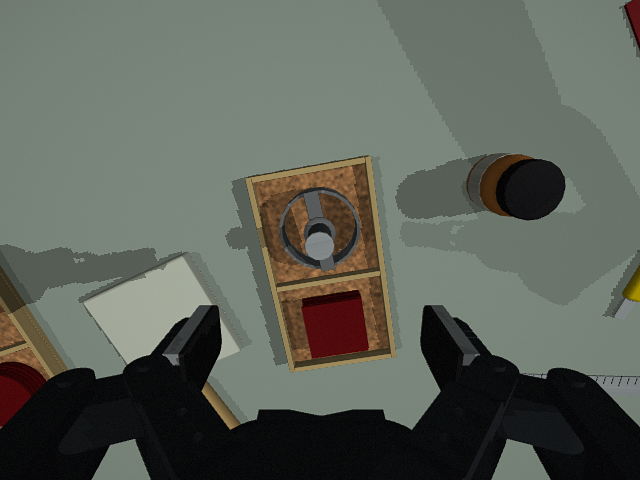

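The wrist view shows the head at (319,246), where (316,242) was expected, which is about 2 mm off. I descend and grip.

Emit:
apply_moves(
  targets=[
    {"translation": [-0.02, 0, 0.42], "twist": 0, "hand": 1},
    {"translation": [-0.02, 0, 0.42], "twist": 0, "hand": 1},
    {"translation": [-0.02, 0, 0.42], "twist": 0, "hand": 1},
    {"translation": [-0.02, 0, 0.42], "twist": 0, "hand": 1},
    {"translation": [0, 0, 0], "twist": 0, "hand": 1},
    {"translation": [0, 0, 0], "twist": 0, "hand": 0},
    {"translation": [0, 0, 0], "twist": 0, "hand": 0},
    {"translation": [0, 0, 0], "twist": 0, "hand": 0},
  ],
)

```text
time: 2.9
tool_pos: [0.488, 0.3106, 0.0787]
tool_rot: [0.002, 0.144, 0.99, 0.002]
contact_force: [-0.9, 0.5, 0.1]
gripper_width: 0.511
grasp_force: 0.0
```

Emit:
apply_moves(
  targets=[
    {"translation": [0, 0, 0], "twist": 0, "hand": 0},
    {"translation": [0, 0, 0], "twist": 0, "hand": 0},
    {"translation": [0, 0, 0], "twist": 0, "hand": 0},
    {"translation": [0, 0, 0], "twist": 0, "hand": 0},
    {"translation": [0, 0, 0], "twist": 0, "hand": 0},
  ],
)

```text
time: 3.4
tool_pos: [0.4872, 0.3092, 0.0775]
tool_rot: [0.001, 0.144, 0.99, 0.0]
contact_force: [-2.2, -3.7, 7.4]
gripper_width: 0.235
grasp_force: 58.4
```

Emit:
apply_moves(
  targets=[
    {"translation": [0, 0, -0.1], "twist": 0, "hand": 0},
    {"translation": [0, 0, -0.25], "twist": 0, "hand": 0},
    {"translation": [0, 0, -0.25], "twist": 0, "hand": 0},
    {"translation": [-0.12, -0.18, 0], "twist": 0, "hand": 0},
    {"translation": [-0.14, -0.23, 0], "twist": 0, "hand": 0},
    {"translation": [-0.14, -0.23, 0], "twist": 0, "hand": 0},
    {"translation": [-0.14, -0.23, 0], "twist": 0, "hand": 0},
    {"translation": [-0.14, -0.23, 0], "twist": 0, "hand": 0},
  ],
)

```text
time: 4.2
tool_pos: [0.5193, 0.1834, 0.1347]
tool_rot: [-0.001, 0.144, 0.99, -0.0]
contact_force: [0.8, -1.0, -5.4]
gripper_width: 0.24
grasp_force: 59.3
```

Emit:
apply_moves(
  targets=[
    {"translation": [-0.14, -0.23, 0], "twist": 0, "hand": 0},
    {"translation": [-0.14, -0.23, 0], "twist": 0, "hand": 0},
    {"translation": [-0.14, -0.23, 0], "twist": 0, "hand": 0},
    {"translation": [-0.02, -0.06, 0], "twist": 0, "hand": 0},
    {"translation": [0, 0, 0], "twist": 0, "hand": 0},
    {"translation": [0, 0, 0], "twist": 0, "hand": 0},
  ],
)

```text
time: 4.8
tool_pos: [0.5403, 0.1006, 0.1349]
tool_rot: [-0.001, 0.144, 0.99, 0.0]
contact_force: [0.3, -0.2, -5.6]
gripper_width: 0.239
grasp_force: 59.5
```

Run:
```python
from h import *
plan([.543,.104,.0895],step=20)
```

```text
t 4.8 at [0.5403 0.1006 0.1349] w 0.239 gf 59.5 F [ 0.3 -0.2 -5.6]
[0.543, 0.104, 0.0895] 3 rows of [-0.006  0.013  0.151]
```

Emit:
apply_moves(
  targets=[
    {"translation": [0, 0, 0.15], "twist": 0, "hand": 0},
    {"translation": [0, 0, 0.15], "twist": 0, "hand": 0},
    {"translation": [0, 0, 0.08], "twist": 0, "hand": 0},
    {"translation": [0, 0, 0.04], "twist": 0, "hand": 0},
    {"translation": [0, 0, 0.02], "twist": 0, "hand": 0},
    {"translation": [0, 0, 0], "twist": 0, "hand": 0},
    {"translation": [0, 0, 0], "twist": 0, "hand": 0},
  ],
)

```text
time: 5.5
tool_pos: [0.5414, 0.1001, 0.0919]
tool_rot: [0.001, 0.144, 0.99, 0.0]
contact_force: [-0.4, -0.3, -5.5]
gripper_width: 0.245
grasp_force: 59.4
```

Emit:
apply_moves(
  targets=[
    {"translation": [0, 0, 0.02], "twist": 0, "hand": 0},
    {"translation": [0, 0, 0.01], "twist": 0, "hand": 0},
    {"translation": [0, 0, 0], "twist": 0, "hand": 0},
    {"translation": [0, 0, 0], "twist": 0, "hand": 0},
  ],
)

```text
time: 5.9
tool_pos: [0.5415, 0.1, 0.0896]
tool_rot: [0.001, 0.144, 0.99, 0.0]
contact_force: [-3.6, -1.4, 3.9]
gripper_width: 0.239
grasp_force: 60.3
```

Emit:
apply_moves(
  targets=[
    {"translation": [0, 0, 0], "twist": 0, "hand": 0.4},
    {"translation": [0, 0, 0], "twist": 0, "hand": 0.6},
    {"translation": [0, 0, 0], "twist": 0, "hand": 1},
    {"translation": [0, 0, 0], "twist": 0, "hand": 1},
    {"translation": [0, 0, 0], "twist": 0, "hand": 1},
    {"translation": [0, 0, 0], "twist": 0, "hand": 1},
    {"translation": [0, 0, -0.3], "twist": 0, "hand": 1},
    {"translation": [0, 0, -0.4], "twist": 0, "hand": 1},
  ],
)

```text
time: 6.7
tool_pos: [0.5388, 0.0999, 0.1561]
tool_rot: [-0.003, 0.144, 0.99, -0.001]
contact_force: [0.8, 0.1, 1.1]
gripper_width: 1.0
grasp_force: 0.0
```

Emit:
apply_moves(
  targets=[
    {"translation": [0, 0, -0.4], "twist": 0, "hand": 1},
    {"translation": [0, 0, -0.4], "twist": 0, "hand": 1},
    {"translation": [-0.05, -0.42, 0], "twist": 0, "hand": 1},
    {"translation": [-0.05, -0.42, 0], "twist": 0, "hand": 1},
    {"translation": [-0.05, -0.42, 0], "twist": 0, "hand": 1},
    {"translation": [-0.05, -0.42, 0], "twist": 0, "hand": 1},
    {"translation": [-0.05, -0.42, 0], "twist": 0, "hand": 1},
    {"translation": [-0.05, -0.42, 0], "twist": 0, "hand": 1},
  ],
)

```text
time: 7.5
tool_pos: [0.4973, -0.1516, 0.2385]
tool_rot: [0.0, 0.144, 0.99, -0.0]
contact_force: [1.4, -0.8, -0.4]
gripper_width: 0.998
grasp_force: 0.0
```

Emit:
apply_moves(
  targets=[
    {"translation": [-0.05, -0.42, 0], "twist": 0, "hand": 1},
    {"translation": [-0.05, -0.42, 0], "twist": 0, "hand": 1},
    {"translation": [-0.05, -0.42, 0], "twist": 0, "hand": 1},
    {"translation": [-0.05, -0.42, 0], "twist": 0, "hand": 1},
    {"translation": [0, 0, 0], "twist": 0, "hand": 1},
    {"translation": [0, 0, 0], "twist": 0, "hand": 1},
  ],
)

```text
time: 8.1
tool_pos: [0.4689, -0.3173, 0.238]
tool_rot: [-0.0, 0.145, 0.989, 0.0]
contact_force: [0.2, -0.1, -0.7]
gripper_width: 0.999
grasp_force: 0.0
```

Run:
```python
from h import *
c=get_calibration('wrist'); save('wrist','w2'); K=np.array(c['camera_matrix']);P=np.array(c['pose'])
p=np.array([.471,-.318,.092]); q=P[:3,:3].T@(p-P[:3,3]); print('expected px',K[0,0]*q[0]/-q[2]+K[0,2],-K[1,1]*q[1]/-q[2]+K[1,2],K[0,0]/-q[2]/1000)
plan([.473,-.317,.076])
```

```text
expected px 319.0866438194025 241.16772775750186 1.23173533490006
t 8.15 at [ 0.4692 -0.3164  0.238 ] w 1.002 gf 0.0 F [ 0.1  0.6 -0.5]
[0.473, -0.317, 0.076] 4 rows of [-0.01   0.001  0.405]
```

View pics/w2.png

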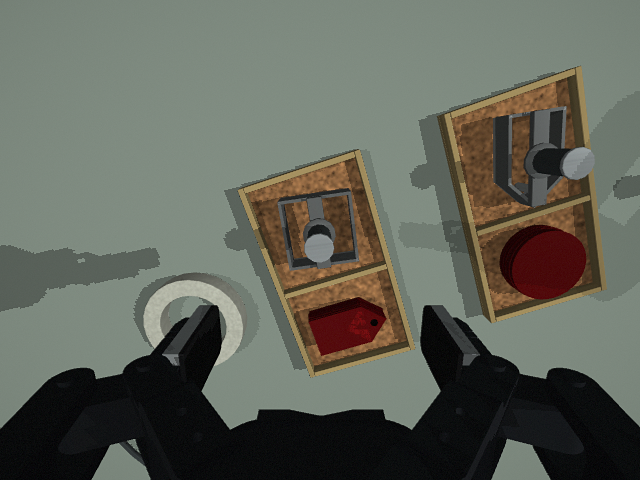

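The head is at (319,248), about 5 mm farther in +x than expected. I correct for that, descend and grip.

Emit:
apply_moves(
  targets=[
    {"translation": [-0.02, 0, 0.41], "twist": 0, "hand": 1},
    {"translation": [-0.02, 0, 0.41], "twist": 0, "hand": 1},
    {"translation": [-0.02, 0, 0.41], "twist": 0, "hand": 1},
    {"translation": [0, 0, 0.41], "twist": 0, "hand": 1},
    {"translation": [0, 0, 0], "twist": 0, "hand": 1},
    {"translation": [0, 0, 0], "twist": 0, "hand": 0},
    {"translation": [0, 0, 0], "twist": 0, "hand": 0},
    {"translation": [0, 0, 0], "twist": 0, "hand": 0},
  ],
)

```text
time: 8.95
tool_pos: [0.4767, -0.3196, 0.0777]
tool_rot: [0.002, 0.144, 0.99, -0.001]
contact_force: [-0.7, -0.3, 0.2]
gripper_width: 0.515
grasp_force: 0.0
```

Emit:
apply_moves(
  targets=[
    {"translation": [0, 0, 0], "twist": 0, "hand": 0},
    {"translation": [0, 0, 0], "twist": 0, "hand": 0},
    {"translation": [0, 0, 0], "twist": 0, "hand": 0},
    {"translation": [0, 0, 0], "twist": 0, "hand": 0},
    {"translation": [0, 0, 0], "twist": 0, "hand": 0},
  ],
)

```text
time: 9.45
tool_pos: [0.476, -0.3199, 0.0764]
tool_rot: [0.001, 0.144, 0.99, -0.001]
contact_force: [-1.1, -2.1, 7.4]
gripper_width: 0.241
grasp_force: 58.5
```

Emit:
apply_moves(
  targets=[
    {"translation": [0, 0, -0.1], "twist": 0, "hand": 0},
    {"translation": [0, 0, -0.3], "twist": 0, "hand": 0},
    {"translation": [0, 0, -0.35], "twist": 0, "hand": 0},
    {"translation": [0, 0, -0.35], "twist": 0, "hand": 0},
    {"translation": [0, 0, -0.2], "twist": 0, "hand": 0},
    {"translation": [0.05, 0.19, 0], "twist": 0, "hand": 0},
    {"translation": [0.1, 0.37, 0], "twist": 0, "hand": 0},
    {"translation": [0.1, 0.37, 0], "twist": 0, "hand": 0},
  ],
)

```text
time: 10.25
tool_pos: [0.476, -0.2199, 0.202]
tool_rot: [-0.002, 0.145, 0.989, 0.001]
contact_force: [-0.1, 0.7, -3.4]
gripper_width: 0.239
grasp_force: 59.6
```

Emit:
apply_moves(
  targets=[
    {"translation": [0.11, 0.38, 0], "twist": 0, "hand": 0},
    {"translation": [0.11, 0.38, 0], "twist": 0, "hand": 0},
    {"translation": [0.11, 0.38, 0], "twist": 0, "hand": 0},
    {"translation": [0.11, 0.38, 0], "twist": 0, "hand": 0},
    {"translation": [0.11, 0.38, 0], "twist": 0, "hand": 0},
    {"translation": [0.11, 0.38, 0], "twist": 0, "hand": 0},
    {"translation": [0.11, 0.38, 0], "twist": 0, "hand": 0},
    {"translation": [0.11, 0.38, 0], "twist": 0, "hand": 0},
  ],
)

```text
time: 11.05
tool_pos: [0.4773, 0.0965, 0.2019]
tool_rot: [-0.002, 0.144, 0.99, -0.0]
contact_force: [0.4, -0.6, -5.5]
gripper_width: 0.237
grasp_force: 59.6
```

Emit:
apply_moves(
  targets=[
    {"translation": [0.11, 0.38, 0], "twist": 0, "hand": 0},
    {"translation": [0.11, 0.38, 0], "twist": 0, "hand": 0},
    {"translation": [0.11, 0.38, 0], "twist": 0, "hand": 0},
    {"translation": [0.1, 0.38, 0], "twist": 0, "hand": 0},
    {"translation": [0.08, 0.2, 0], "twist": 0, "hand": 0},
    {"translation": [0, 0, 0], "twist": 0, "hand": 0},
    {"translation": [0, 0, 0], "twist": 0, "hand": 0},
  ],
)

```text
time: 11.75
tool_pos: [0.4779, 0.2737, 0.202]
tool_rot: [-0.002, 0.143, 0.99, -0.001]
contact_force: [-0.8, -0.5, -4.7]
gripper_width: 0.24
grasp_force: 59.9
```

Run:
```python
from h import *
plan([.483,.306,.0765],step=40)
```

```text
t 11.75 at [0.4779 0.2737 0.202 ] w 0.24 gf 59.9 F [-0.8 -0.5 -4.7]
[0.483, 0.306, 0.0765] 4 rows of [0.009 0.082 0.314]
```

Emit:
apply_moves(
  targets=[
    {"translation": [0.04, 0.33, 0], "twist": 0, "hand": 0},
    {"translation": [0, 0, 0.2], "twist": 0, "hand": 0},
    {"translation": [0, 0, 0.35], "twist": 0, "hand": 0},
    {"translation": [0, 0, 0.35], "twist": 0, "hand": 0},
    {"translation": [0, 0, 0.2], "twist": 0, "hand": 0},
    {"translation": [0, 0, 0.06], "twist": 0, "hand": 0},
    {"translation": [0, 0, 0], "twist": 0, "hand": 0},
    {"translation": [0, 0, 0], "twist": 0, "hand": 0},
  ],
)

```text
time: 12.55
tool_pos: [0.4863, 0.3064, 0.0898]
tool_rot: [0.001, 0.144, 0.99, 0.001]
contact_force: [0.3, 0.7, -3.8]
gripper_width: 0.241
grasp_force: 60.7
```

Run:
```python
from h import *
plan([.483,.306,.0765],step=40)
```

```text
t 12.55 at [0.4863 0.3064 0.0898] w 0.241 gf 60.7 F [ 0.3  0.7 -3.8]
[0.483, 0.306, 0.0765] 1 rows of [ 0.031 -0.014  0.133]
```

Emit:
apply_moves(
  targets=[
    {"translation": [0.03, 0, 0.08], "twist": 0, "hand": 0},
    {"translation": [0, 0, 0.04], "twist": 0, "hand": 0},
    {"translation": [0, 0, 0.02], "twist": 0, "hand": 0},
    {"translation": [0, 0, 0.01], "twist": 0, "hand": 0},
    {"translation": [0, 0, 0], "twist": 0, "hand": 0},
    {"translation": [0, 0, 0], "twist": 0, "hand": 0},
  ],
)

```text
time: 13.15
tool_pos: [0.4828, 0.3075, 0.0764]
tool_rot: [-0.0, 0.144, 0.99, -0.0]
contact_force: [-8.0, -4.6, 11.1]
gripper_width: 0.24
grasp_force: 62.4
```

Emit:
apply_moves(
  targets=[
    {"translation": [0, 0, 0], "twist": 0, "hand": 0.4},
    {"translation": [0, 0, 0], "twist": 0, "hand": 0.6},
    {"translation": [0, 0, 0], "twist": 0, "hand": 1},
    {"translation": [0, 0, 0], "twist": 0, "hand": 1},
    {"translation": [0, 0, 0], "twist": 0, "hand": 1},
    {"translation": [0, 0, 0], "twist": 0, "hand": 1},
    {"translation": [0, 0, -0.4], "twist": 0, "hand": 1},
    {"translation": [0, 0, -0.4], "twist": 0, "hand": 1},
  ],
)

```text
time: 13.95
tool_pos: [0.4812, 0.3067, 0.1522]
tool_rot: [-0.002, 0.144, 0.99, -0.001]
contact_force: [1.7, 0.7, 0.8]
gripper_width: 0.998
grasp_force: 0.0
```

Emit:
apply_moves(
  targets=[
    {"translation": [0, 0, -0.4], "twist": 0, "hand": 1},
    {"translation": [0, 0, -0.4], "twist": 0, "hand": 1},
    {"translation": [-0.1, -0.4, 0], "twist": 0, "hand": 1},
    {"translation": [-0.1, -0.4, 0], "twist": 0, "hand": 1},
    {"translation": [-0.1, -0.4, 0], "twist": 0, "hand": 1},
    {"translation": [-0.1, -0.4, 0], "twist": 0, "hand": 1},
    {"translation": [-0.1, -0.4, 0], "twist": 0, "hand": 1},
    {"translation": [-0.1, -0.4, 0], "twist": 0, "hand": 1},
  ],
)

```text
time: 14.75
tool_pos: [0.4713, 0.0587, 0.2333]
tool_rot: [0.0, 0.144, 0.99, -0.0]
contact_force: [0.2, -0.6, 0.1]
gripper_width: 0.995
grasp_force: 0.0
```

Emit:
apply_moves(
  targets=[
    {"translation": [-0.1, -0.4, 0], "twist": 0, "hand": 1},
    {"translation": [-0.1, -0.4, 0], "twist": 0, "hand": 1},
    {"translation": [-0.1, -0.4, 0], "twist": 0, "hand": 1},
    {"translation": [-0.1, -0.4, 0], "twist": 0, "hand": 1},
    {"translation": [0, 0, 0], "twist": 0, "hand": 1},
    {"translation": [0, 0, 0], "twist": 0, "hand": 1},
  ],
)

```text
time: 15.35
tool_pos: [0.4643, -0.1052, 0.2332]
tool_rot: [-0.0, 0.145, 0.989, 0.0]
contact_force: [0.1, -1.0, -0.6]
gripper_width: 1.002
grasp_force: 0.0
```

Run:
```python
from h import *
c=get_calibration('wrist'); save('wrist','w3'); K=np.array(c['camera_matrix']);P=np.array(c['pose'])
p=np.array([.466,-.111,.092]); q=P[:3,:3].T@(p-P[:3,3]); print('expected px',K[0,0]*q[0]/-q[2]+K[0,2],-K[1,1]*q[1]/-q[2]+K[1,2],K[0,0]/-q[2]/1000)
plan([.466,-.111,.076])
```

```text
expected px 312.8885177416046 244.1215880226472 1.2512779431099545
t 15.4 at [ 0.4643 -0.1043  0.2331] w 1.003 gf 0.0 F [ 0.7 -0.2  1.2]
[0.466, -0.111, 0.076] 4 rows of [-0.009 -0.015  0.393]
```

View pics/w3.png

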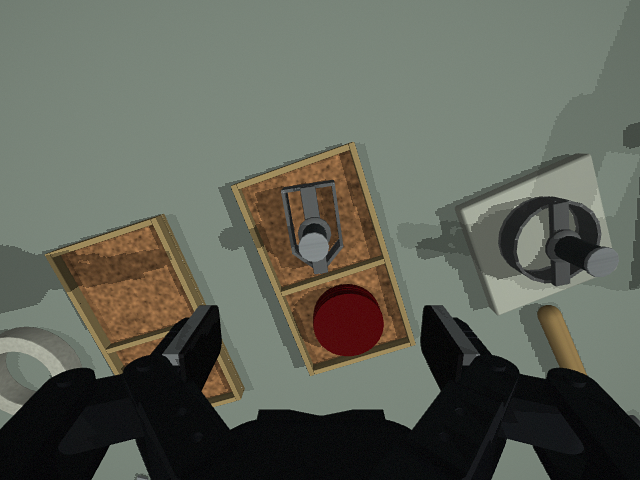

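The tag die's head is at (313,247), within 3 mm of the prediction. The round die stands on the pad at around (555,240).

Emit:
apply_moves(
  targets=[
    {"translation": [-0.02, -0.02, 0.39], "twist": 0, "hand": 1},
    {"translation": [-0.02, -0.02, 0.39], "twist": 0, "hand": 1},
    {"translation": [-0.01, -0.01, 0.39], "twist": 0, "hand": 1},
    {"translation": [0, 0, 0.39], "twist": 0, "hand": 1},
    {"translation": [0, 0, 0], "twist": 0, "hand": 1},
    {"translation": [0, 0, 0], "twist": 0, "hand": 0},
    {"translation": [0, 0, 0], "twist": 0, "hand": 0},
    {"translation": [0, 0, 0], "twist": 0, "hand": 0},
  ],
)

```text
time: 16.2
tool_pos: [0.4698, -0.1113, 0.0802]
tool_rot: [0.002, 0.144, 0.99, -0.001]
contact_force: [0.3, -0.0, -0.4]
gripper_width: 0.513
grasp_force: 0.0
```

Emit:
apply_moves(
  targets=[
    {"translation": [0, 0, 0], "twist": 0, "hand": 0},
    {"translation": [0, 0, 0], "twist": 0, "hand": 0},
    {"translation": [0, 0, 0], "twist": 0, "hand": 0},
    {"translation": [0, 0, 0], "twist": 0, "hand": 0},
    {"translation": [0, 0, 0], "twist": 0, "hand": 0},
  ],
)

```text
time: 16.7
tool_pos: [0.4689, -0.1117, 0.0791]
tool_rot: [0.001, 0.144, 0.99, -0.001]
contact_force: [-1.4, -2.1, 6.9]
gripper_width: 0.24
grasp_force: 58.4
```

Emit:
apply_moves(
  targets=[
    {"translation": [0, 0, -0.1], "twist": 0, "hand": 0},
    {"translation": [0, 0, -0.25], "twist": 0, "hand": 0},
    {"translation": [0, 0, -0.25], "twist": 0, "hand": 0},
    {"translation": [-0.05, -0.15, 0], "twist": 0, "hand": 0},
    {"translation": [-0.09, -0.28, 0], "twist": 0, "hand": 0},
    {"translation": [-0.09, -0.28, 0], "twist": 0, "hand": 0},
    {"translation": [-0.09, -0.28, 0], "twist": 0, "hand": 0},
    {"translation": [-0.09, -0.28, 0], "twist": 0, "hand": 0},
  ],
)

```text
time: 17.5
tool_pos: [0.4697, -0.2444, 0.1359]
tool_rot: [-0.001, 0.144, 0.99, 0.001]
contact_force: [0.1, 0.2, -4.9]
gripper_width: 0.237
grasp_force: 59.4
```

Emit:
apply_moves(
  targets=[
    {"translation": [-0.09, -0.28, 0], "twist": 0, "hand": 0},
    {"translation": [-0.08, -0.28, 0], "twist": 0, "hand": 0},
    {"translation": [-0.05, -0.16, 0], "twist": 0, "hand": 0},
    {"translation": [0, 0, 0], "twist": 0, "hand": 0},
    {"translation": [0, 0, 0], "twist": 0, "hand": 0},
  ],
)

```text
time: 18.0
tool_pos: [0.4709, -0.3187, 0.1363]
tool_rot: [-0.001, 0.144, 0.99, 0.001]
contact_force: [-0.7, 0.9, -6.0]
gripper_width: 0.24
grasp_force: 59.7
```

Run:
```python
from h import *
plan([.473,-.321,.079],step=40)
```

```text
t 18.0 at [ 0.4709 -0.3187  0.1363] w 0.24 gf 59.7 F [-0.7  0.9 -6. ]
[0.473, -0.321, 0.079] 2 rows of [-0.014 -0.009  0.287]
```

Emit:
apply_moves(
  targets=[
    {"translation": [-0.02, -0.02, 0.15], "twist": 0, "hand": 0},
    {"translation": [0, 0, 0.2], "twist": 0, "hand": 0},
    {"translation": [0, 0, 0.1], "twist": 0, "hand": 0},
    {"translation": [0, 0, 0.06], "twist": 0, "hand": 0},
    {"translation": [0, 0, 0.03], "twist": 0, "hand": 0},
    {"translation": [0, 0, 0.01], "twist": 0, "hand": 0},
    {"translation": [0, 0, 0], "twist": 0, "hand": 0},
    {"translation": [0, 0, 0], "twist": 0, "hand": 0},
  ],
)

```text
time: 18.8
tool_pos: [0.4734, -0.3224, 0.0832]
tool_rot: [0.001, 0.144, 0.99, -0.0]
contact_force: [0.4, -0.8, -5.8]
gripper_width: 0.237
grasp_force: 59.8
```

Emit:
apply_moves(
  targets=[
    {"translation": [0, 0, 0.02], "twist": 0, "hand": 0},
    {"translation": [0, 0, 0.02], "twist": 0, "hand": 0},
    {"translation": [0, 0, 0.01], "twist": 0, "hand": 0},
    {"translation": [0, 0, 0], "twist": 0, "hand": 0},
    {"translation": [0, 0, 0], "twist": 0, "hand": 0},
  ],
)

```text
time: 19.3
tool_pos: [0.4733, -0.3227, 0.0792]
tool_rot: [0.0, 0.144, 0.99, -0.0]
contact_force: [-4.7, 2.0, 6.0]
gripper_width: 0.239
grasp_force: 61.1
```

Emit:
apply_moves(
  targets=[
    {"translation": [0, 0, 0], "twist": 0, "hand": 0.4},
    {"translation": [0, 0, 0], "twist": 0, "hand": 0.6},
    {"translation": [0, 0, 0], "twist": 0, "hand": 1},
    {"translation": [0, 0, 0], "twist": 0, "hand": 1},
    {"translation": [0, 0, 0], "twist": 0, "hand": 1},
    {"translation": [0, 0, 0], "twist": 0, "hand": 1},
    {"translation": [0, 0, -0.4], "twist": 0, "hand": 1},
    {"translation": [0, 0, -0.4], "twist": 0, "hand": 1},
  ],
)

```text
time: 20.1
tool_pos: [0.4718, -0.3211, 0.1562]
tool_rot: [-0.002, 0.144, 0.99, 0.001]
contact_force: [0.2, -0.4, -0.1]
gripper_width: 1.0
grasp_force: 0.0
```

Emit:
apply_moves(
  targets=[
    {"translation": [0, 0, -0.4], "twist": 0, "hand": 1},
    {"translation": [0, 0, -0.4], "twist": 0, "hand": 1},
    {"translation": [0.05, 0.42, 0], "twist": 0, "hand": 1},
    {"translation": [0.06, 0.42, 0], "twist": 0, "hand": 1},
    {"translation": [0.05, 0.42, 0], "twist": 0, "hand": 1},
    {"translation": [0.06, 0.42, 0], "twist": 0, "hand": 1},
    {"translation": [0.05, 0.42, 0], "twist": 0, "hand": 1},
    {"translation": [0.06, 0.42, 0], "twist": 0, "hand": 1},
  ],
)

```text
time: 20.9
tool_pos: [0.513, -0.0694, 0.2374]
tool_rot: [0.0, 0.144, 0.99, -0.0]
contact_force: [0.7, -0.3, 0.5]
gripper_width: 1.0
grasp_force: 0.0
```

Emit:
apply_moves(
  targets=[
    {"translation": [0.05, 0.43, 0], "twist": 0, "hand": 1},
    {"translation": [0.06, 0.43, 0], "twist": 0, "hand": 1},
    {"translation": [0.05, 0.43, 0], "twist": 0, "hand": 1},
    {"translation": [0.06, 0.43, 0], "twist": 0, "hand": 1},
    {"translation": [0, 0, 0], "twist": 0, "hand": 1},
    {"translation": [0, 0, 0], "twist": 0, "hand": 1},
  ],
)

```text
time: 21.5
tool_pos: [0.5408, 0.1008, 0.2371]
tool_rot: [-0.0, 0.143, 0.99, -0.0]
contact_force: [0.9, 0.5, -0.3]
gripper_width: 1.002
grasp_force: 0.0
```

Run:
```python
from h import *
c=get_calibration('wrist'); save('wrist','w4'); K=np.array(c['camera_matrix']);P=np.array(c['pose'])
p=np.array([.5415,.1,.104]); q=P[:3,:3].T@(p-P[:3,3]); print('expected px',K[0,0]*q[0]/-q[2]+K[0,2],-K[1,1]*q[1]/-q[2]+K[1,2],K[0,0]/-q[2]/1000)
plan([.5415,.1,.090])
```

```text
expected px 318.68417523101084 244.04009297100293 1.2910507328095724
t 21.55 at [0.5408 0.0999 0.2371] w 1.004 gf 0.0 F [ 0.  -0.2 -0.8]
[0.5415, 0.1, 0.09] 4 rows of [-0.002  0.001  0.368]
```

View pics/w4.png

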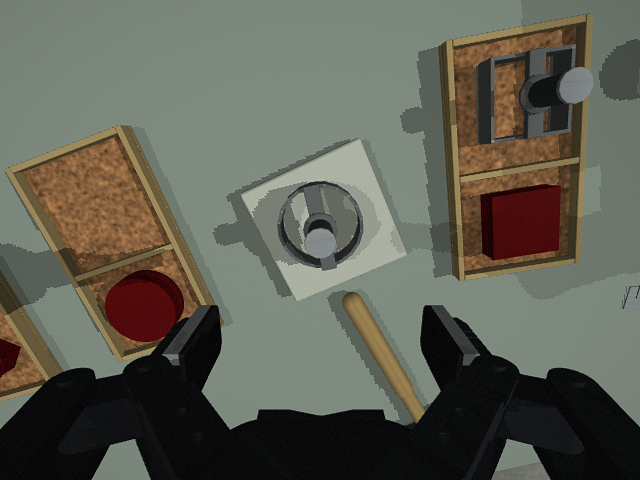

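The round die's head is at (320,242), as predicted. The square die sits inside its own bay, near (540,92).

Emit:
apply_moves(
  targets=[
    {"translation": [0, 0, 0.37], "twist": 0, "hand": 1},
    {"translation": [0, 0, 0.37], "twist": 0, "hand": 1},
    {"translation": [0, 0, 0.37], "twist": 0, "hand": 1},
    {"translation": [0, 0, 0.37], "twist": 0, "hand": 1},
    {"translation": [0, 0, 0], "twist": 0, "hand": 1},
    {"translation": [0, 0, 0], "twist": 0, "hand": 0},
    {"translation": [0, 0, 0], "twist": 0, "hand": 0},
    {"translation": [0, 0, 0], "twist": 0, "hand": 0},
  ],
)

```text
time: 22.35
tool_pos: [0.5429, 0.0999, 0.0923]
tool_rot: [0.002, 0.144, 0.99, 0.0]
contact_force: [-0.6, 0.1, -0.2]
gripper_width: 0.51
grasp_force: 0.0
```

Emit:
apply_moves(
  targets=[
    {"translation": [0, 0, 0], "twist": 0, "hand": 0},
    {"translation": [0, 0, 0], "twist": 0, "hand": 0},
    {"translation": [0, 0, 0], "twist": 0, "hand": 0},
    {"translation": [0, 0, 0], "twist": 0, "hand": 0},
    {"translation": [0, 0, 0], "twist": 0, "hand": 0},
  ],
)

```text
time: 22.85
tool_pos: [0.5419, 0.0998, 0.0913]
tool_rot: [0.001, 0.144, 0.99, -0.0]
contact_force: [-2.6, -1.8, 5.3]
gripper_width: 0.244
grasp_force: 58.4
```

Emit:
apply_moves(
  targets=[
    {"translation": [0, 0, -0.1], "twist": 0, "hand": 0},
    {"translation": [0, 0, -0.25], "twist": 0, "hand": 0},
    {"translation": [0, 0, -0.2], "twist": 0, "hand": 0},
    {"translation": [0.02, -0.15, 0], "twist": 0, "hand": 0},
    {"translation": [0.02, -0.3, 0], "twist": 0, "hand": 0},
    {"translation": [0.02, -0.3, 0], "twist": 0, "hand": 0},
    {"translation": [0.02, -0.3, 0], "twist": 0, "hand": 0},
    {"translation": [0.02, -0.3, 0], "twist": 0, "hand": 0},
  ],
)

```text
time: 23.65
tool_pos: [0.4905, -0.0276, 0.1422]
tool_rot: [-0.002, 0.144, 0.99, -0.0]
contact_force: [0.4, -0.2, -4.9]
gripper_width: 0.24
grasp_force: 59.4
```

Emit:
apply_moves(
  targets=[
    {"translation": [0.02, -0.3, 0], "twist": 0, "hand": 0},
    {"translation": [0.02, -0.3, 0], "twist": 0, "hand": 0},
    {"translation": [0.02, -0.2, 0], "twist": 0, "hand": 0},
    {"translation": [0, -0.1, 0], "twist": 0, "hand": 0},
    {"translation": [0, 0, 0], "twist": 0, "hand": 0},
    {"translation": [0, 0, 0], "twist": 0, "hand": 0},
  ],
)

```text
time: 24.25
tool_pos: [0.4611, -0.1105, 0.1436]
tool_rot: [-0.001, 0.144, 0.99, 0.0]
contact_force: [-0.1, 0.3, -5.6]
gripper_width: 0.238
grasp_force: 59.5
```

Run:
```python
from h import *
plan([.463,-.111,.0795],step=70)
```

```text
t 24.25 at [ 0.4611 -0.1105  0.1436] w 0.238 gf 59.5 F [-0.1  0.3 -5.6]
[0.463, -0.111, 0.0795] 1 rows of [-0.02   0.     0.641]
```

Emit:
apply_moves(
  targets=[
    {"translation": [-0.02, 0, 0.15], "twist": 0, "hand": 0},
    {"translation": [0, 0, 0.25], "twist": 0, "hand": 0},
    {"translation": [0, 0, 0.1], "twist": 0, "hand": 0},
    {"translation": [0, 0, 0.06], "twist": 0, "hand": 0},
    {"translation": [0, 0, 0.03], "twist": 0, "hand": 0},
    {"translation": [0, 0, 0.01], "twist": 0, "hand": 0},
    {"translation": [0, 0, 0], "twist": 0, "hand": 0},
    {"translation": [0, 0, 0], "twist": 0, "hand": 0},
  ],
)

```text
time: 25.05
tool_pos: [0.464, -0.1119, 0.0852]
tool_rot: [0.001, 0.144, 0.99, -0.0]
contact_force: [0.7, -0.3, -5.1]
gripper_width: 0.24
grasp_force: 59.4
```

Emit:
apply_moves(
  targets=[
    {"translation": [0, 0, 0.03], "twist": 0, "hand": 0},
    {"translation": [0, 0, 0.02], "twist": 0, "hand": 0},
    {"translation": [0, 0, 0.01], "twist": 0, "hand": 0},
    {"translation": [0, 0, 0.01], "twist": 0, "hand": 0},
    {"translation": [0, 0, 0], "twist": 0, "hand": 0},
    {"translation": [0, 0, 0], "twist": 0, "hand": 0},
  ],
)

```text
time: 25.65
tool_pos: [0.4637, -0.1118, 0.0793]
tool_rot: [-0.0, 0.144, 0.99, -0.0]
contact_force: [-7.5, 1.6, 8.0]
gripper_width: 0.24
grasp_force: 61.2
```

Emit:
apply_moves(
  targets=[
    {"translation": [0, 0, 0], "twist": 0, "hand": 0.4},
    {"translation": [0, 0, 0], "twist": 0, "hand": 0.6},
    {"translation": [0, 0, 0], "twist": 0, "hand": 1},
    {"translation": [0, 0, 0], "twist": 0, "hand": 1},
    {"translation": [0, 0, 0], "twist": 0, "hand": 1},
    {"translation": [0, 0, 0], "twist": 0, "hand": 1},
    {"translation": [0, 0, -0.4], "twist": 0, "hand": 1},
    {"translation": [0, 0, -0.4], "twist": 0, "hand": 1},
  ],
)

```text
time: 26.45
tool_pos: [0.4621, -0.1111, 0.1565]
tool_rot: [-0.002, 0.144, 0.99, 0.001]
contact_force: [2.0, 0.1, 1.3]
gripper_width: 1.005
grasp_force: 0.0
```

Emit:
apply_moves(
  targets=[
    {"translation": [0, 0, -0.4], "twist": 0, "hand": 1},
    {"translation": [0, 0, -0.4], "twist": 0, "hand": 1},
    {"translation": [0, 0.4, 0], "twist": 0, "hand": 1},
    {"translation": [0, 0.4, 0], "twist": 0, "hand": 1},
    {"translation": [0, 0.4, 0], "twist": 0, "hand": 1},
    {"translation": [0, 0.4, 0], "twist": 0, "hand": 1},
    {"translation": [0, 0.4, 0], "twist": 0, "hand": 1},
    {"translation": [0, 0, 0], "twist": 0, "hand": 1},
  ],
)

```text
time: 27.25
tool_pos: [0.5208, 0.0837, 0.2372]
tool_rot: [-0.0, 0.141, 0.99, 0.001]
contact_force: [0.0, -0.0, -0.0]
gripper_width: 1.002
grasp_force: 0.0
```

Run:
```python
from h import *
im=grab_frame('side'); cv2.imwrite('pics/end.png',cv2.resize(im[130:440,200:540],None,fx=1.9,fy=1.9)[:,:,::-1])
save('wrist','w5')
```

```text
(no output)
```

View pics/end.png

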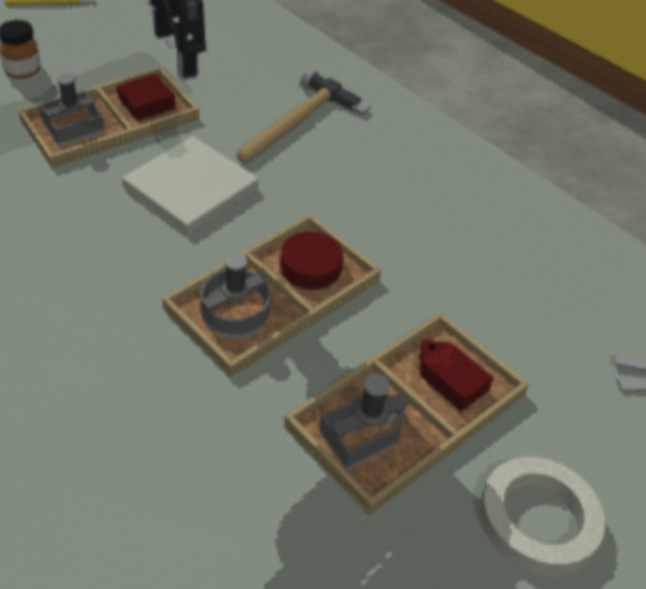

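View pics/w5.png

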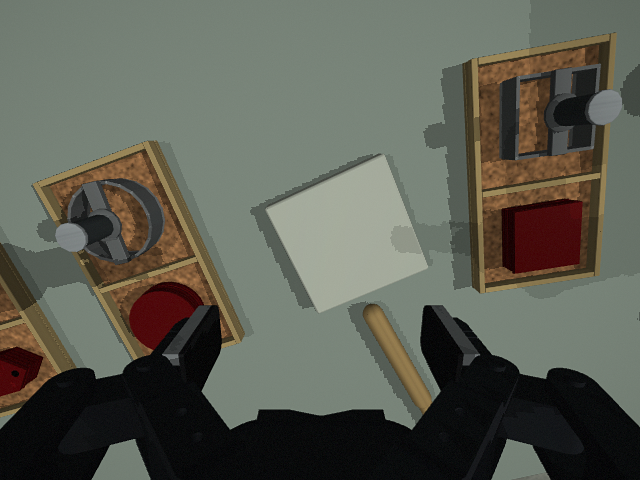

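All three dies stand upright in their own bays (side view: square at (70,115), round at (235,300), tag at (365,425)). The pad is empty, and the hammer, jar and tape look untouched.

```bash
python3 -c "
from plant import *
print(job_done())"
```

```text
the job is handed in; nothing more can be done
None
```

I handed the job in after about 27 s of robot time. In the last pictures each die stands upright in the bay of its own tray, and the hammer, jar and tape roll look unmoved; the hand-in call returned no verdict.

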